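Open a lever-lid stock tub for the count and ease it shut

ROBOT

A 7-joint arm with a two-finger parallel gripper is mounted at the origin on the work surface. World frame = base frame: x ahead of the robot, y to its left, z up, the work surface at z = 0. Lengths are in m, angles in rad, forces in N, time in s.
With the tool pointing down it reaches from about 0.4 to 0.875 m from the base axis. Payload 4.4 kg.
Tool frame: the origin (TCP) lies at the very end of the fingers, on their centre line; the grasp point (between the pads) lies 19 mm behind it; z points along the fingers, y is the direction in which the jaws open and shut (so a half turn about z gives the same grasp; the last joint's range is limited). The gripper opens to 85 mm and grips with 20 to 120 N. Pads are 22 mm wide; open, the fingers measure 114 mm over their backs; the gripper's body (76 mm by 85 mm) begins 54 mm behind the grasp point. The pads swing forward as they close: fully open they stand 13 mm farther back than shut.
Start: joints at [1.04, 0.628, 0.038, 1.517, -0.027, 0.996, -0.02], TCP at [0.291, -0.581, 0.231] pointing down, gripper open.
Joint ranges: [-3.06, 3.06], [-0.37, 2.12], [-1.25, 1.32], [0.18, 2.47], [-1.1, 4.24], [0.23, 1.98], [-2.94, 2.94]. Speed limits (rad/s): [2.57, 2.57, 3.14, 3.14, 3.14, 3.14, 3.14].

INTERFACE

Orientations are given as a 3x3 rotation matrix whose columns are the frame's x, y, z axes.
In Python, from station import robot, get_image, camera_info, order gives the robot as it stands.
- The arm moves only by the tool play_rows, never from a script. Its argument "plan" is one flat list of numbers, 7 for each row, row after row: the turn, a rotation vector about the tool's x, y, z in rad, then the shift along the tool's x, y, z in mm, then the gripper command: -1 is shut, 1 is fully open, values between are in proportion. A call has exactly 5 rows; each row shifts and turns the commanded pose from where the row before left it, along the tool's axes as they then stand; what a row does not reach is not made up. A row lasts 1/8 s, in which the tool goes at most 62.5 mm and 10.7 degrees, less where a joint would pass 70% of its speed; a pose out of reach is approached as far as the arm can. A call is refused whole if a number of a shift passes 62.5 or a number of a turn 0.188, either way. A call with a gripper value outside its range is refused whole. The fingers move at their own pace and stop on an object; "force" is the grip in N (left out, the last holds). Time passes only in rows, so rows that do not move let the fingers close, or fill a call up. It gives the time, the measured TCP pose, the force and the opening at its end, in the units of the state.
- robot.get_obs(): the state, without advancing time (a new reading comes with each control period).
- get_image(name): name is "scene" or "side" or "wrist"; returns the picture (384x512x3 uint8, red, green, blue); there is no depth.
- camera_info(name): a dict with "mtx" (3x3 intrinsics, pixels), "xyz" and "rotation" of the camera in the world; the wrist camera has in their place "hand_eye" (4x4, takes a point from camera to tool coordinates, whose origin is the TCP and whose axes are the flange's). Camera axes: x right, y up, looking along -z (the intrinsics and any distortion apply to the point x, -y, -z); pixel columns grow to the right and rows downward; lengths in m; the calibration is good to about 2 mm. A picture is of the moment at which its call begins: read the wrist's pose just before it. camera_info takes no time and is no camera call.
- order.sign_off(): hands the job in, once; it reports no verdict.
The state is a dict: "time": time; "qpos": joint angles; "qd": joint speeds; "joint_efforts": joint torques, N m; "position": TCP position; "eef_rot": TCP orientation; "ft_force": force on the tool from outside, world axes, zero at the start; "ft_torque": the same for the moment, N m; "grip_width": opening from 0.0 (shut) to 1.0 (fully open).
Only numpy, scipy, OpenCV 4.12 (cv2) and the standard library are available. Lean on these libraries where they do the work, as an engineer would, in place of code of your own. Each camera call takes 0.05 s, during which the arm holds its last target. There are 200 camera calls.

TASK

Open the larger of the two lever-lid tubs for the stock count: with the fingertips press its lever right down so that the lid stands wide open, keep it wide open for at least two seconds, then let the lever up gently so that the lid comes down shut without slamming, and move clear. Work the lid by its lever only, never by reaching over the lid; leave the smaller tub shut and everything else standing where it is.

Things in the scene. Friction and masses are not known exactly. Their poses are not given: they have to be found in the camera images.
- big: the larger tub: white plastic box 180 deep (x) x 250 wide (y) x 200 mm high, walls 4 mm, fixed to the table. Origin: centre of its underside. The steel lever of its lid sticks out ahead of it along its own -x (at yaw 0 towards the robot); yaw within 0.18 rad. It stands left or right of the smaller tub.
- big_pad (a point): middle of the top of the press pad, a black rubber-faced plate 40 (x) x 50 (y) x 10 mm at the end of the larger tub's lever; moves with it. At rest 258 mm above the table, 214 mm from the tub's origin along its -x, sloping 0.43 rad down to the tub. Pressed, it swings 130 mm about the hinge down to 150 mm above the table, then sloping 0.43 rad the other way; midway it is 12 mm further out.
- big_lever (a joint): angle of the larger tub's lever and lid: 0 at rest (lid shut), grows as the pad is pressed down, stop at 0.87 rad (lid wide open). The hinge line runs along y on the front rim, 96 mm from the tub's origin along -x, 204 mm above the table. Pressing takes about 2 to 5 N at the pad. No catch: the lid's weight brings it back when the pad is let up; let go from open, it slams.
- big_lid (a point): middle of the top of the larger tub's lid (moves with it), above the tub's middle when shut. The white lid, 192 (x) x 264 (y) x 6 mm with a raised panel, is joined to the lever like a seesaw about the hinge on the front rim. Shut, its top is 212 mm above the table; its far edge swings up as the pad goes down, to about 355 mm, leaning towards the hinge but never past it.
- small: the smaller tub of the same make: 180 deep (x) x 160 wide (y) x 140 mm high, with the same lever and pad, 60 mm lower. Origin: centre of its underside; lever along its -x. To be left shut.
- small_lever (a joint): angle of the smaller tub's lever: 0 at rest (lid shut), same lever as on the larger tub.
- jar: closed glass jar, 60 mm across, 85 mm high, standing beside the larger tub's lever, about 100 mm to its left (tub's +y). Origin: centre of its underside.
- deli: lidded food container, 82 x 72 x 58 mm, standing beside the smaller tub's lever, about 100 mm to its left (that tub's +y). Origin: centre of its underside.
- carton: cardboard carton 150 x 120 x 110 mm, at the left of the table. Origin: centre of its underside.
- pan: lidded steel pan 176 x 146 x 78 mm, at the right of the table. Origin: centre of its underside.
- bottle: bottle, 66 mm across, 190 mm high, at the far right. Origin: centre of its underside.
- can: food can, 80 mm across, 100 mm high, at the far left. Origin: centre of its underside.
- cup: empty white cup, 80 mm across, 70 mm high, at the near left. Origin: centre of its underside.
Not all that is in view belongs to the job. What is shaped like the carton but orange is not meant.

How it is judged:
On the way, in this order (a step that is already met when the one before it is completed fails the run):
1. the larger tub's lever is pressed right down (lid wide open) and kept there two seconds (value of joint big_lever above 0.78 rad), for 1.9 s.
2. the lid of the larger tub is shut again (value of joint big_lever below 0.03 rad), for 0.2 s.
At the end, for the whole second after the job is handed in: the larger tub was held wide open (lever beyond 0.78 of its 0.87 rad) for two seconds and is shut and still again (lever under 0.03 rad), the smaller tub is shut, and every other thing stands within 20 mm of where it was (value of joint each of big_lever, small_lever below 0.03 rad and velocity of joint big_lever between -0.1 and 0.1 rad/s and distance of each of jar, deli, carton, pan, bottle, can, cup from where it was at the start of the episode below 0.02 m and angle between each of jar, deli, carton, pan, bottle, can, cup's own z axis and vertical below 0.15 rad); the robot touches nothing.
It fails at once if the larger tub's lid slams: it is still turning faster than 2.4 rad/s in the last 0.3 rad before it is shut (velocity of joint big_lever below -2.4 rad/s and value of joint big_lever below 0.3 rad).
It fails at once if the larger tub's lid is raised by a hand over the lid instead of by its lever (value of joint big_lever above 0.1 rad and x of the grasp point in the frame of big between -0.1 and 0.2 m and y of the grasp point in the frame of big between -0.18 and 0.18 m).
It fails at once if the smaller tub is opened (value of joint small_lever above 0.06 rad).
It fails at once if a bystander is pushed, lifted or tipped (distance of any of jar, deli, carton, pan, bottle, can, cup from where it was at the start of the episode above 0.02 m or angle between any of jar, deli, carton, pan, bottle, can, cup's own z axis and vertical above 0.3 rad).
It also fails if it takes over 48 s, if anything falls off the work surface, if the arm or the gripper's body presses on something with over 40 N, if the wrist force passes 120 N, or if a joint passes its speed limit or range.

## Working session

There is one attempt and no reset: what is moved stays moved. The work goes in short steps, Python scripts to look and compute and a tool call to move; the robot and the scene stay as the last step left them, time stands still between calls to the robot, and variables do not carry over. Pictures are saved under pics/ and viewed, about 8 in all and at most 12, crops included, and the job is handed in when it is done.

Besides the shell and the picture viewer there is one more tool, called after "Request:" as name(argument=value, ...), one argument or row to a line, values as JSON. play_rows: Moves the arm, as the interface text tells. Its arguments: {"type":"object","properties":{"plan":{"type":"array","items":{"type":"number"}},"force":{"type":"number"}},"required":["plan"]}

```bash
mkdir -p pics; python3 - <<'E'
from station import robot,get_image,camera_info
import cv2,numpy as np
o=robot.get_obs();print(o)
for n in("scene","side"):
    cv2.imwrite(f"pics/{n}0.png",cv2.resize(get_image(n)[:,:,::-1],(800,600),interpolation=cv2.INTER_CUBIC)); print(n,camera_info(n))
E
```

```text
{'time': 0.0, 'qpos': array([ 1.04016478,  0.62935996,  0.03845438,  1.51836614, -0.02700134,
        0.99629389, -0.02003708]), 'qd': array([-1.36058581e-03,  2.34678053e-03, -1.92405802e-03,  1.29877472e-03,
        6.62505938e-05, -2.90977409e-04, -2.01290085e-03]), 'joint_efforts': array([ 1.42607420e-03, -5.63400042e+01,  1.22645516e+00, -1.93444777e+01,
        1.09811078e-02,  1.03136350e-02, -2.83188922e-05]), 'position': array([ 0.29111686, -0.58046538,  0.23038095]), 'eef_rot': array([[ 8.93918511e-01,  4.48228639e-01, -8.84264255e-04],
       [ 4.48229510e-01, -8.93916911e-01,  1.69178539e-03],
       [-3.21521097e-05, -1.90867161e-03, -9.99998178e-01]]), 'ft_force': array([-0.06793901,  0.55524096,  0.01493781]), 'ft_torque': array([ 0.04691045,  0.01189224, -0.09257271]), 'grip_width': 1.002438129078848}
scene {'mtx': array([[482.41193386,   0.        , 259.73667473],
       [  0.        , 482.41193386, 187.10449845],
       [  0.        ,   0.        ,   1.        ]]), 'xyz': array([ 0.44034552, -1.07769255,  1.32946647]), 'rotation': array([[ 0.99716877,  0.05770516, -0.04821376],
       [-0.07503266,  0.72130926, -0.68853689],
       [-0.0049551 ,  0.69020509,  0.72359683]])}
side {'mtx': array([[395.1923101 ,   0.        , 251.08292002],
       [  0.        , 395.1923101 , 193.83839021],
       [  0.        ,   0.        ,   1.        ]]), 'xyz': array([0.07951692, 0.72846797, 1.17994143]), 'rotation': array([[-0.82883141,  0.43182947, -0.35575524],
       [-0.55940421, -0.62792891,  0.54108429],
       [ 0.01026714,  0.64747864,  0.76201443]])}
```

View pics/scene0.png

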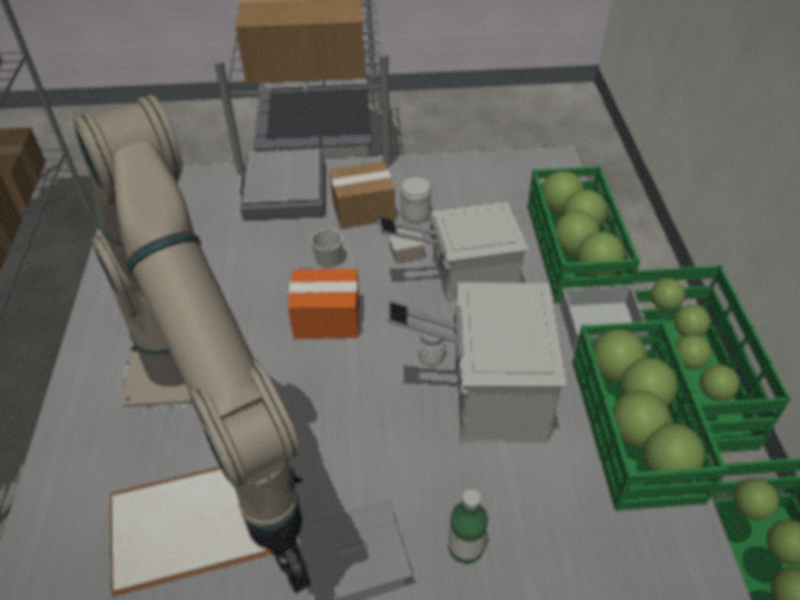

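View pics/side0.png

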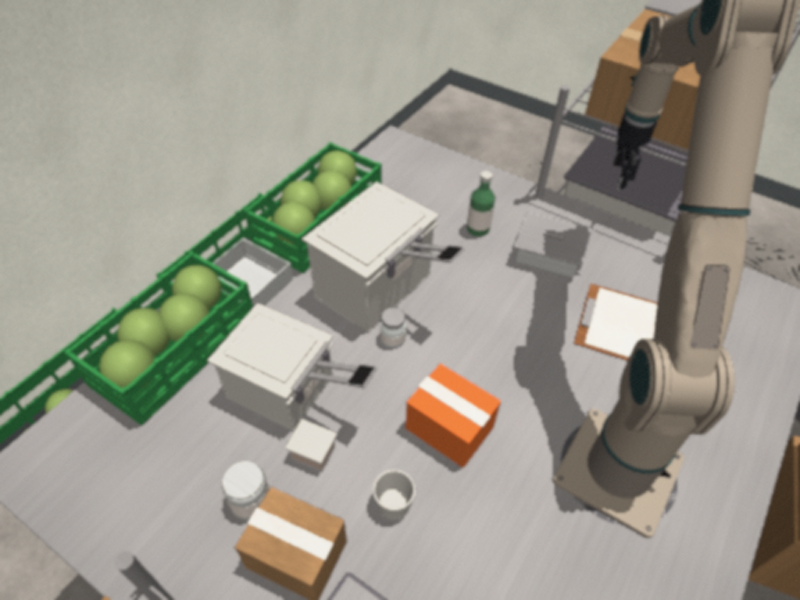

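The scene picture shows the big tub with its pad at (399,314) and lid corners at (457,284), (549,284), (563,383) and (459,383). The side picture has the pad at (450,253), and the jar at (392,328) is just left of the lever. I'll fit the tub pose from these.

```bash
cat > h.py <<'E'
import numpy as np
from station import camera_info
def proj(n,P):
    c=camera_info(n);p=(np.atleast_2d(P)-c["xyz"])@c["rotation"]
    return np.c_[c["mtx"][0,0]*p[:,0]/-p[:,2]+c["mtx"][0,2],c["mtx"][1,1]*-p[:,1]/-p[:,2]+c["mtx"][1,2]]*1.5625
def ray(n,uv,z):
    c=camera_info(n);u=np.array(uv)/1.5625
    d=c["rotation"]@np.array([(u[0]-c["mtx"][0,2])/c["mtx"][0,0],-(u[1]-c["mtx"][1,2])/c["mtx"][1,1],-1])
    return c["xyz"]+d*(z-c["xyz"][2])/d[2]
def w(p,L):
    L=np.atleast_2d(L);c,s=np.cos(p[2]),np.sin(p[2])
    return np.c_[p[0]+c*L[:,0]-s*L[:,1],p[1]+s*L[:,0]+c*L[:,1],L[:,2]]
E
python3 - <<'E'
from h import *
from scipy.optimize import least_squares
L=np.array([[-.214,0,.258],[-.096,.132,.208],[.096,.132,.208],[.096,-.132,.208],[-.096,-.132,.208]])
S=np.array([[399,314],[457,284],[549,284],[563,383],[459,383]])
D=np.array([[450,253],[307,237],[375,187],[437,217],[372,277]])
# side: pad + the corners (assigned below)
D={0:(450,253)}
side=[(0,(450,253)),(2,(307,237)),(3,(375,187)),(4,(437,217)),(1,(372,277))]
f=lambda p:np.r_[(proj("scene",w(p,L))-S).ravel(),np.ravel([proj("side",w(p,L[i]))[0]-u for i,u in side])]
r=least_squares(f,[.65,-.2,0],loss="soft_l1");print(r.x,f(r.x).round(1).reshape(-1,2))
print("pad",w(r.x,L[0]),"pressed",w(r.x,[-.214,0,.15]))
for n,uv,z in[("side",(388,345),0),("scene",(432,338),.085),("side",(394,313),.085),("scene",(360,270),.11),("scene",(290,270),.11),("scene",(358,296),.11),("scene",(388,227),.198),("side",(362,375),.198)]:print(n,uv,ray(n,uv,z).round(3))
E
```

```text
[ 0.70331567 -0.12970974 -0.09135414] [[-2.3 -1.4]
 [-1.8 -1.8]
 [-1.3 -1.1]
 [ 1.   2.7]
 [ 0.4  1.6]
 [-1.1 -0.9]
 [-5.1  0.4]
 [ 2.1 -6.2]
 [ 2.4 -3. ]
 [-5.9  0.3]]
pad [[ 0.49020802 -0.11018714  0.258     ]] pressed [[ 0.49020802 -0.11018714  0.15      ]]
side (388, 345) [0.566 0.005 0.   ]
scene (432, 338) [ 0.569 -0.034  0.085]
side (394, 313) [ 0.57  -0.026  0.085]
scene (360, 270) [0.422 0.162 0.11 ]
scene (290, 270) [0.261 0.175 0.11 ]
scene (358, 296) [0.415 0.08  0.11 ]
scene (388, 227) [0.491 0.206 0.198]
side (362, 375) [0.485 0.213 0.198]
```

The tub stands at (0.703, -0.130) with yaw -0.09, which puts the pad at about (0.490, -0.110, 0.258). I'll raise the arm, shut the gripper and head there.

Request:
play_rows(
  plan=[0, 0, 0, 10, -8, -20, -1, 0, 0, 0, 35, -30, -20, -1, 0, 0, 0, 35, -30, -20, -1, 0, 0, 0, 35, -30, -20, -1, 0, 0, 0, 35, -30, -20, -1],
)

```text
time: 0.72
position: [0.3691, -0.3971, 0.3334]
eef_rot: [[0.894, 0.449, 0.002], [0.449, -0.894, -0.001], [0.001, 0.001, -1.0]]
ft_force: [0.7, -0.3, -0.6]
grip_width: 0.005
```

Request:
play_rows(
  plan=[0, 0, 0, 35, -30, 0, -1, 0, 0, 0, 35, -30, 0, -1, 0, 0, 0, 35, -30, 0, -1, 0, 0, 0, 30, -26, 0, -1, 0, 0, 0, 0, 0, 0, -1],
)

```text
time: 1.35
position: [0.4385, -0.2309, 0.3327]
eef_rot: [[0.891, 0.455, 0.002], [0.455, -0.891, 0.001], [0.003, 0.0, -1.0]]
ft_force: [0.4, -1.0, 0.0]
grip_width: 0.002
```

Request:
play_rows(
  plan=[0, 0, 0.14, 0, 0, 0, -1, 0, 0, 0.14, 0, 0, 0, -1, 0, 0, 0.14, 0, 0, 0, -1, 0, 0, 0.13, 0, 0, 0, -1, 0, 0, 0, 0, 0, 0, -1],
)

```text
time: 1.98
position: [0.4365, -0.2356, 0.3321]
eef_rot: [[0.996, -0.085, 0.001], [-0.085, -0.996, -0.001], [0.001, 0.001, -1.0]]
ft_force: [-0.0, -0.5, 0.2]
grip_width: -0.002
```

Request:
play_rows(
  plan=[0, 0, 0, 11, -32, 0, -1, 0, 0, 0, 11, -32, 0, -1, 0, 0, 0, 11, -33, 0, -1, 0, 0, 0, 10, -32, 15, -1, 0, 0, 0, 0, 0, 15, -1],
)

```text
time: 2.6
position: [0.4918, -0.1074, 0.3015]
eef_rot: [[0.997, -0.077, 0.002], [-0.077, -0.997, 0.001], [0.002, -0.001, -1.0]]
ft_force: [-0.6, -1.1, -0.5]
grip_width: -0.001
```

```bash
python3 - <<'E'
from station import robot,get_image,camera_info
import cv2,numpy as np
from h import *
o=robot.get_obs();print(o["position"],o["ft_force"])
a=get_image("side");b=get_image("scene");c=get_image("wrist")
z=lambda i,y,x:cv2.resize(i[y:y+100,x:x+133,::-1],(400,300),interpolation=cv2.INTER_CUBIC)
pad=w([.7033,-.1297,-.0914],[-.214,0,.258])
print(proj("side",pad)/1.5625,proj("scene",pad)/1.5625,proj("side",o["position"])/1.5625,proj("scene",o["position"])/1.5625)
im=np.hstack([z(a,110,220),z(b,150,200)])
d=cv2.resize(c[:,:,::-1],(400,300))
cv2.imwrite("pics/c1.png",np.vstack([im,np.hstack([d,0*d])]))
i=camera_info("wrist");print(i)
T=i["hand_eye"];R=np.array(o["eef_rot"]);p=R.T@(pad[0]-o["position"]);q=np.linalg.inv(T)@np.r_[p,1]
print("pad in wrist (400 scale)",(i["mtx"]@np.array([q[0],-q[1],-q[2]])/-q[2])*400/512)
E
```

```text
[ 0.4917532  -0.10737455  0.30153771] [-0.59496326 -1.12447576 -0.52642237]
[[287.27913406 161.36858409]] [[253.86304818 200.05793346]] [[287.50282521 152.0474392 ]] [[254.12601071 189.36099611]]
{'mtx': array([[322.08857661,   0.        , 257.24318706],
       [  0.        , 322.08857661, 190.3510097 ],
       [  0.        ,   0.        ,   1.        ]]), 'hand_eye': array([[-7.32619859e-04,  9.55627952e-01,  2.94575426e-01,
         7.62454028e-02],
       [ 9.99999620e-01,  8.39048642e-04, -2.34910140e-04,
        -9.54934028e-05],
       [-4.71649807e-04,  2.94575142e-01, -9.55628204e-01,
        -1.43576322e-01],
       [ 0.00000000e+00,  0.00000000e+00,  0.00000000e+00,
         1.00000000e+00]])}
pad in wrist (400 scale) [204.75145797 172.52606694   0.78125   ]
```

View pics/c1.png

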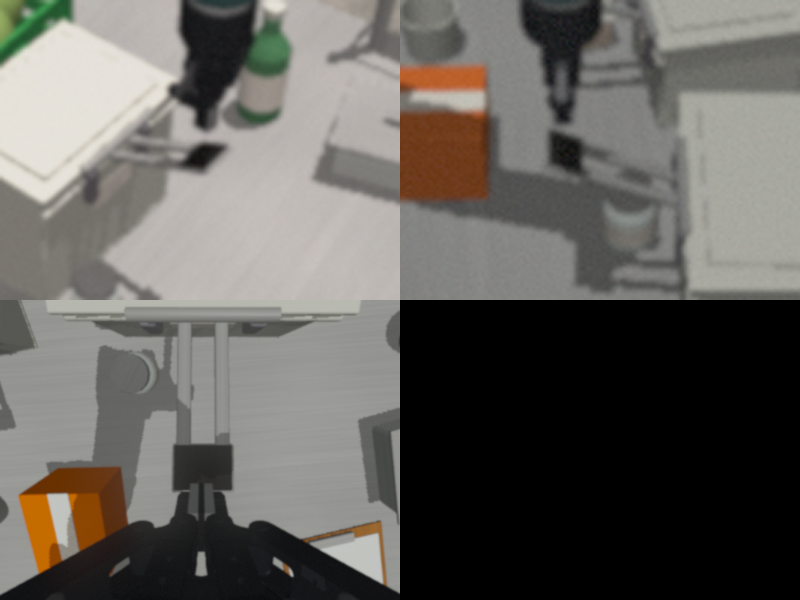

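The wrist picture has the pad at about (203,167) in its panel, against a predicted (205,172), so the estimate is within about 4 mm. I'll descend onto the pad and press along its arc.

Request:
play_rows(
  plan=[0, 0, 0, 2, 2, 7, -1, 0, 0, 0, 0, 0, 7, -1, 0, 0, 0, 0, 0, 7, -1, 0, 0, 0, 0, 0, 7, -1, 0, 0, 0, 0, 0, 5, -1],
)

```text
time: 3.38
position: [0.4922, -0.1124, 0.2677]
eef_rot: [[0.996, -0.085, -0.001], [-0.085, -0.996, 0.0], [-0.001, -0.0, -1.0]]
ft_force: [-0.0, 0.3, 0.9]
grip_width: -0.005
```

Request:
play_rows(
  plan=[0, 0, 0, -1, 0, 6, -1, 0, 0, 0, -2, 0, 6, -1, 0, 0, 0, -2, 0, 6, -1, 0, 0, 0, -2, 0, 6, -1, 0, 0, 0, -2, 0, 6, -1],
)

```text
time: 4.0
position: [0.4836, -0.1117, 0.2386]
eef_rot: [[0.996, -0.085, 0.001], [-0.085, -0.996, -0.0], [0.001, 0.0, -1.0]]
ft_force: [-1.1, -0.1, 5.4]
grip_width: -0.001
```

```bash
python3 - <<'E'
from station import robot,get_image
import cv2,numpy as np
o=robot.get_obs();print(o["position"],o["ft_force"])
a=get_image("side");b=get_image("scene")
z=lambda i,y,x:cv2.resize(i[y:y+100,x:x+133,::-1],(400,300),interpolation=cv2.INTER_CUBIC)
cv2.imwrite("pics/c2.png",np.hstack([z(a,110,220),z(b,150,200)]))
E
```

```text
[ 0.48357717 -0.11173659  0.23861561] [-1.05273524 -0.09532625  5.42204169]
```

View pics/c2.png

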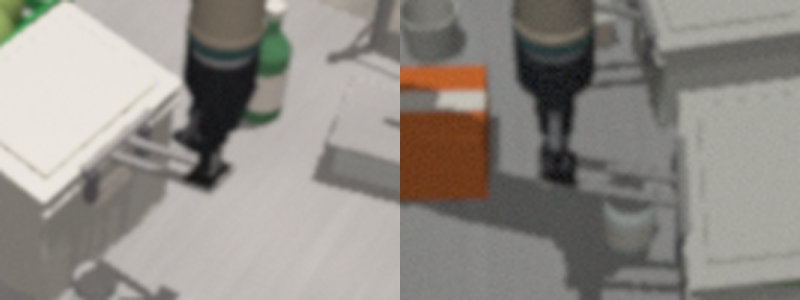

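The tip sits on the pad at about (205,165) in the left panel. The lid has started to lift and the force is 5 N. I'll keep pressing along the arc.

Request:
play_rows(
  plan=[0, 0, 0, -1, 0, 6, -1, 0, 0, 0, -1, 0, 6, -1, 0, 0, 0, 0, 0, 6, -1, 0, 0, 0, 0, 0, 6, -1, 0, 0, 0, 0, 0, 6, -1],
)

```text
time: 4.72
position: [0.481, -0.1115, 0.2078]
eef_rot: [[0.996, -0.085, -0.001], [-0.085, -0.996, 0.0], [-0.001, -0.0, -1.0]]
ft_force: [-2.8, 1.1, 4.7]
grip_width: 0.003
```

Request:
play_rows(
  plan=[0, 0, 0, 0, 0, 6, -1, 0, 0, 0, 1, 0, 6, -1, 0, 0, 0, 1, 0, 6, -1, 0, 0, 0, 2, 0, 6, -1, 0, 0, 0, 2, 0, 6, -1],
)

```text
time: 5.35
position: [0.4874, -0.112, 0.1778]
eef_rot: [[0.996, -0.085, -0.001], [-0.085, -0.996, 0.0], [-0.001, -0.0, -1.0]]
ft_force: [-4.0, 0.0, 3.3]
grip_width: -0.003
```

Request:
play_rows(
  plan=[0, 0, 0, 2, 0, 5, -1, 0, 0, 0, 2, 0, 5, -1, 0, 0, 0, 1, 0, 5, -1, 0, 0, 0, 1, 0, 4, -1, 0, 0, 0, 0, 0, 0, -1],
)

```text
time: 5.98
position: [0.4945, -0.1126, 0.1593]
eef_rot: [[0.996, -0.085, 0.002], [-0.085, -0.996, -0.0], [0.002, 0.0, -1.0]]
ft_force: [-1.4, 0.2, 3.7]
grip_width: 0.003
```

```bash
python3 - <<'E'
from station import robot,get_image
import cv2,numpy as np
o=robot.get_obs();print(o["position"],o["ft_force"])
a=get_image("side");b=get_image("scene")
z=lambda i,y,x:cv2.resize(i[y:y+150,x:x+200,::-1],(400,300),interpolation=cv2.INTER_CUBIC)
cv2.imwrite("pics/c3.png",np.hstack([z(a,80,160),z(b,130,190)]))
E
```

```text
[ 0.49445029 -0.11259828  0.15932908] [-1.38193374  0.17169306  3.67983663]
```

View pics/c3.png

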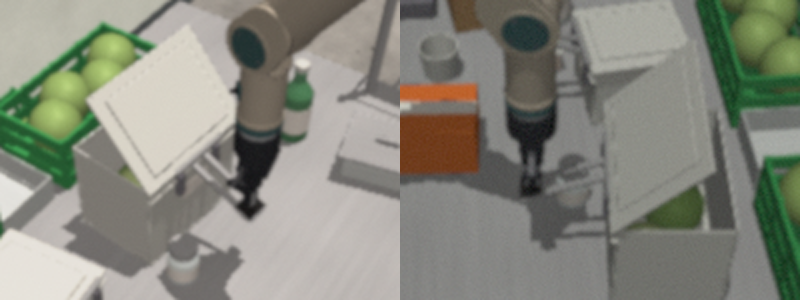

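The lid is wide open and the tip is still on the pad. I'll press on until the force shows the stop.

Request:
play_rows(
  plan=[0, 0, 0, 0, 0, 2, -1, 0, 0, 0, 0, 0, 1, -1, 0, 0, 0, 0, 0, 1, -1, 0, 0, 0, 0, 0, 0, -1, 0, 0, 0, 0, 0, 0, -1],
)

```text
time: 6.7
position: [0.4936, -0.1126, 0.1554]
eef_rot: [[0.996, -0.085, 0.0], [-0.085, -0.996, -0.0], [0.0, 0.0, -1.0]]
ft_force: [1.4, -0.2, 3.6]
grip_width: -0.003
```

Request:
play_rows(
  plan=[0, 0, 0, 0, 0, 1, -1, 0, 0, 0, 0, 0, 1, -1, 0, 0, 0, 0, 0, 1, -1, 0, 0, 0, 0, 0, 0, -1, 0, 0, 0, 0, 0, 0, -1],
)

```text
time: 7.32
position: [0.4934, -0.1126, 0.1524]
eef_rot: [[0.996, -0.085, -0.0], [-0.085, -0.996, 0.0], [-0.0, 0.0, -1.0]]
ft_force: [0.5, -1.0, 5.7]
grip_width: 0.002
```

Request:
play_rows(
  plan=[0, 0, 0, 0, 0, 1, -1, 0, 0, 0, 0, 0, 1, -1, 0, 0, 0, 0, 0, 0, -1, 0, 0, 0, 0, 0, 0, -1, 0, 0, 0, 0, 0, 0, -1],
)

```text
time: 7.95
position: [0.4935, -0.1126, 0.152]
eef_rot: [[0.996, -0.085, 0.001], [-0.085, -0.996, -0.0], [0.001, 0.0, -1.0]]
ft_force: [-4.2, -0.2, 19.3]
grip_width: -0.001
```

```bash
python3 - <<'E'
from station import robot,get_image
from h import *
import cv2
o=robot.get_obs();print(o["position"],o["ft_force"])
a=get_image("side");b=get_image("scene")
P=[]
for n,im,(y,x) in(("side",a,(80,160)),("scene",b,(120,190))):
    im=cv2.resize(im[y:y+150,x:x+200,::-1],(800,600),interpolation=cv2.INTER_CUBIC)
    for t,col in((.78,(0,0,255)),(.87,(255,0,0))):
        L=[]
        for X,Y in((.192,.132),(.192,-.132)):
            # lid corner about the hinge (-.096,.204)
            X0,Z0=X,.004
            L.append([-.096+X0*np.cos(t)-Z0*np.sin(t),Y,.204+X0*np.sin(t)+Z0*np.cos(t)])
        q=(proj(n,w([.7033,-.1297,-.0914],L))/1.5625-[x,y])*4
        cv2.line(im,*[tuple(int(v) for v in r) for r in q],col,1)
    P.append(cv2.resize(im,(400,300),interpolation=cv2.INTER_AREA) if 0 else im[:400,:])
cv2.imwrite("pics/c4.png",cv2.resize(np.hstack([P[0][:,:450],P[1][:,330:]]),None,fx=.85,fy=.85))
E
```

```text
[ 0.49351591 -0.1126369   0.15198144] [-4.24908518 -0.19304899 19.27071995]
```

View pics/c4.png

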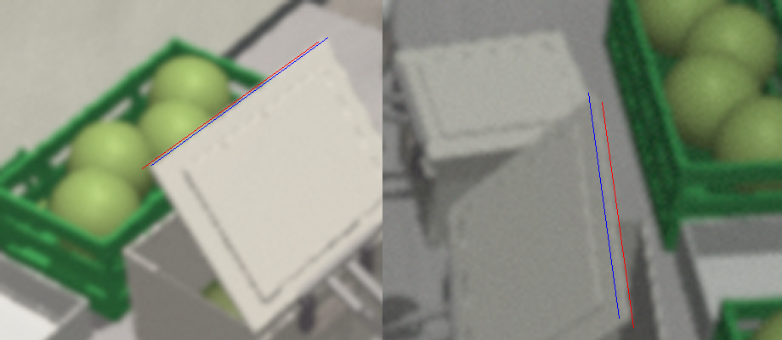

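The force has risen to 19 N with no further motion, and the lid edge lies on the blue 0.87 rad line, so the lever is at its stop. Next I hold for over 2 s.

Request:
play_rows(
  plan=[0, 0, 0, 0, 0, 0, -1, 0, 0, 0, 0, 0, 0, -1, 0, 0, 0, 0, 0, 0, -1, 0, 0, 0, 0, 0, 0, -1, 0, 0, 0, 0, 0, 0, -1],
)

```text
time: 8.68
position: [0.4935, -0.1126, 0.152]
eef_rot: [[0.996, -0.085, 0.001], [-0.085, -0.996, -0.0], [0.001, 0.0, -1.0]]
ft_force: [-3.2, 0.3, 21.3]
grip_width: 0.005
```

Request:
play_rows(
  plan=[0, 0, 0, 0, 0, 0, -1, 0, 0, 0, 0, 0, 0, -1, 0, 0, 0, 0, 0, 0, -1, 0, 0, 0, 0, 0, 0, -1, 0, 0, 0, 0, 0, 0, -1],
)

```text
time: 9.3
position: [0.4935, -0.1126, 0.152]
eef_rot: [[0.996, -0.085, 0.001], [-0.085, -0.996, -0.0], [0.001, 0.0, -1.0]]
ft_force: [-3.1, 0.8, 21.0]
grip_width: -0.001
```

Request:
play_rows(
  plan=[0, 0, 0, 0, 0, 0, -1, 0, 0, 0, 0, 0, 0, -1, 0, 0, 0, 0, 0, 0, -1, 0, 0, 0, 0, 0, 0, -1, 0, 0, 0, 0, 0, 0, -1],
)

```text
time: 9.93
position: [0.4935, -0.1126, 0.152]
eef_rot: [[0.996, -0.085, 0.001], [-0.085, -0.996, -0.0], [0.001, 0.0, -1.0]]
ft_force: [-2.8, 0.5, 20.3]
grip_width: 0.002
```

Request:
play_rows(
  plan=[0, 0, 0, 0, 0, 0, -1, 0, 0, 0, 0, 0, 0, -1, 0, 0, 0, 0, 0, 0, -1, 0, 0, 0, 0, 0, 0, -1, 0, 0, 0, 0, 0, 0, -1],
)

```text
time: 10.55
position: [0.4935, -0.1126, 0.152]
eef_rot: [[0.996, -0.085, 0.001], [-0.085, -0.996, -0.0], [0.001, 0.0, -1.0]]
ft_force: [-3.1, 1.8, 20.2]
grip_width: -0.001
```

Request:
play_rows(
  plan=[0, 0, 0, 0, 0, -2, -1, 0, 0, 0, -1, 0, -4, -1, 0, 0, 0, -1, 0, -5, -1, 0, 0, 0, -2, 0, -5, -1, 0, 0, 0, -2, 0, -5, -1],
)

```text
time: 11.18
position: [0.4864, -0.112, 0.1714]
eef_rot: [[0.996, -0.085, -0.002], [-0.085, -0.996, 0.0], [-0.002, -0.0, -1.0]]
ft_force: [-2.4, -0.4, 3.0]
grip_width: 0.001
```

Request:
play_rows(
  plan=[0, 0, 0, -2, 0, -5, -1, 0, 0, 0, -2, 0, -5, -1, 0, 0, 0, -1, 0, -5, -1, 0, 0, 0, -1, 0, -5, -1, 0, 0, 0, 0, 0, -5, -1],
)

```text
time: 11.8
position: [0.482, -0.1116, 0.1969]
eef_rot: [[0.996, -0.085, 0.001], [-0.085, -0.996, -0.0], [0.001, 0.0, -1.0]]
ft_force: [0.5, 0.5, 4.2]
grip_width: -0.001
```

Request:
play_rows(
  plan=[0, 0, 0, 0, 0, -5, -1, 0, 0, 0, 0, 0, -5, -1, 0, 0, 0, 0, 0, -5, -1, 0, 0, 0, 0, 0, -5, -1, 0, 0, 0, 1, 0, -5, -1],
)

```text
time: 12.42
position: [0.483, -0.1117, 0.2218]
eef_rot: [[0.996, -0.085, 0.001], [-0.085, -0.996, -0.0], [0.001, 0.0, -1.0]]
ft_force: [1.1, 0.0, 4.2]
grip_width: 0.001
```

Request:
play_rows(
  plan=[0, 0, 0, 1, 0, -5, -1, 0, 0, 0, 1, 0, -5, -1, 0, 0, 0, 1, 0, -5, -1, 0, 0, 0, 1, 0, -5, -1, 0, 0, 0, 1, 0, -5, -1],
)

```text
time: 13.05
position: [0.4885, -0.1122, 0.2469]
eef_rot: [[0.996, -0.085, 0.002], [-0.085, -0.996, -0.0], [0.002, 0.0, -1.0]]
ft_force: [4.3, -0.1, 3.0]
grip_width: 0.001
```

Request:
play_rows(
  plan=[0, 0, 0, 2, 0, -4, -1, 0, 0, 0, 2, 0, -4, -1, 0, 0, 0, 2, 0, -4, -1, 0, 0, 0, 1, 0, -4, -1, 0, 0, 0, 0, 0, -4, -1],
)

```text
time: 13.68
position: [0.4927, -0.1123, 0.2656]
eef_rot: [[0.996, -0.085, -0.004], [-0.085, -0.996, 0.001], [-0.004, -0.0, -1.0]]
ft_force: [-1.5, 0.3, 0.1]
grip_width: 0.0
```

The lid came down with the tip in contact all the way, and the force is now zero. I'll lift clear and check.

Request:
play_rows(
  plan=[0, 0, 0, 0, 0, -5, -1, 0, 0, 0, 0, 0, -15, -1, 0, 0, 0, -10, 0, -25, -1, 0, 0, 0, -10, 0, -25, -1, 0, 0, 0, 0, 0, -10, -1],
)

```text
time: 14.3
position: [0.4741, -0.111, 0.3475]
eef_rot: [[0.996, -0.085, 0.001], [-0.085, -0.996, -0.0], [0.001, 0.0, -1.0]]
ft_force: [0.1, -0.1, -0.6]
grip_width: -0.004
```

Request:
play_rows(
  plan=[0, 0, 0, 0, 30, 0, -1, 0, 0, 0, 0, 40, 0, -1, 0, 0, 0, 0, 40, 0, -1, 0, 0, 0, 0, 30, 0, -1, 0, 0, 0, 0, 0, 0, -1],
)

```text
time: 14.92
position: [0.4616, -0.253, 0.3454]
eef_rot: [[0.996, -0.09, -0.002], [-0.09, -0.996, -0.001], [-0.002, 0.001, -1.0]]
ft_force: [-1.0, 0.9, 0.3]
grip_width: 0.002
```

```bash
python3 - <<'E'
from station import robot,get_image
import cv2,numpy as np
o=robot.get_obs();print(o["time"],o["position"],o["ft_force"])
a=get_image("side");b=get_image("scene")
z=lambda i:cv2.resize(i[60:360,100:370,::-1],(400,444))
cv2.imwrite("pics/c5.png",np.hstack([z(a),z(b)]))
s=cv2.imread("pics/side0.png");d=cv2.absdiff(cv2.resize(a[:,:,::-1],(800,600),interpolation=cv2.INTER_CUBIC),s)
cv2.imwrite("pics/d5.png",d)
E
```

```text
14.925 [ 0.46155508 -0.25302422  0.34535213] [-1.03138229  0.89460804  0.32287595]
```

View pics/c5.png

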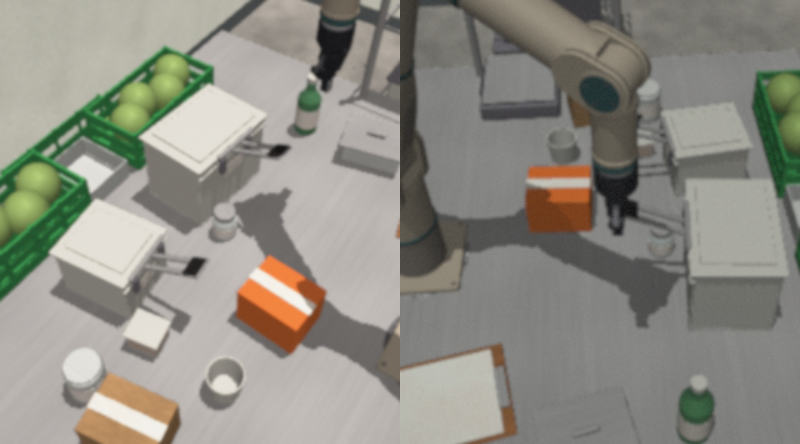

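View pics/d5.png

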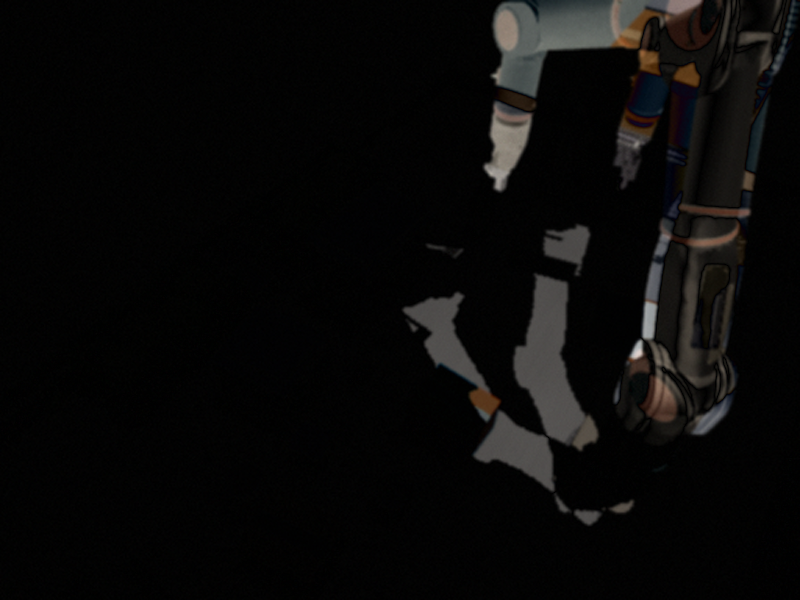

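Both lids are shut in the pictures, and the difference image shows only the arm and its shadows, apart from a sliver at the pad (445,248). I'll measure that against the start picture.

```bash
python3 - <<'E'
from station import robot,get_image
import cv2,numpy as np
s=cv2.imread("pics/side0.png");a=cv2.resize(get_image("side")[:,:,::-1],(800,600),interpolation=cv2.INTER_CUBIC)
for n,(x,y,w,h) in dict(pad=(420,235,50,32),lidfar=(300,180,100,50),sm=(340,360,40,30)).items():
    g=lambda i:cv2.cvtColor(i[y:y+h,x:x+w],cv2.COLOR_BGR2GRAY).astype(np.float32)
    print(n,cv2.phaseCorrelate(g(s),g(a),cv2.createHanningWindow((w,h),cv2.CV_32F)))
c=lambda i:cv2.resize(i[180:300,350:480],(390,360),interpolation=cv2.INTER_CUBIC)
cv2.imwrite("pics/c6.png",np.hstack([c(s),c(a)]))
E
```

```text
pad ((0.11282138165301703, 0.032734397493747736), 0.872040998339653)
lidfar ((-0.2162134116861978, -0.05584646449477049), 1.1456486728668214)
sm ((0.027487420386712813, -0.09507222922515268), 1.2586807894706726)
```

View pics/c6.png

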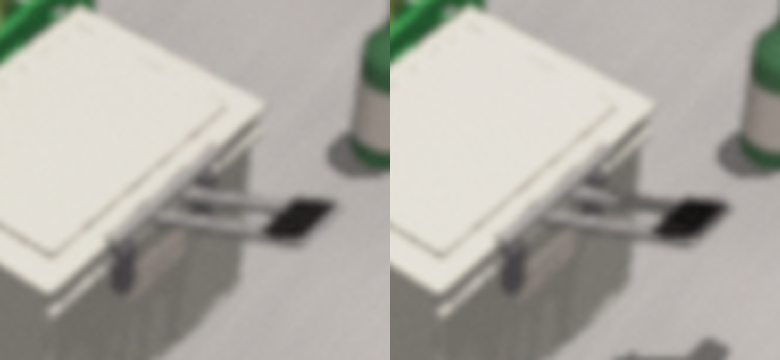

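The pad and lid are where they were at the start, to within 0.3 px. The sliver was only the gripper's shadow on the pad, so I'll hand the job in.

```bash
python3 -c "
from station import order;print(order.sign_off())"
```

```text
the job is handed in; nothing more can be done
None
```

I opened the larger tub by its lever, held it wide open, closed it gently and handed the job in. The hand-in gave no verdict.

- **Open and held:** I pressed the lever to its stop, where the force rose to about 20 N with no further motion. The lid edge matched the projected 0.87 rad line. I held it there for about 2.6 s.
- **Closing:** I let the lever up along its arc at about 40 mm/s. The force stayed at 3–4 N until the lid was down, so the pad never left the fingertips and the lid did not slam.
- **Last checks:** The arm finished clear of everything, with the tool about 0.15 m beside the lever and the force sensor at noise level. The big tub's pad and lid and the smaller tub's pad were back within 0.3 px of the start picture. The side-camera difference image showed only the arm and its shadows.
- **One disagreement:** That difference image showed a sliver at the pad. A close-up showed it was the gripper's shadow, not a lever left partly down.

The job took about 15 s of the 48 s allowed.

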